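# Unhook the hanging paint can and stand it in the drip dish

### The job

Take the small paint can off its deep upturned hook by its red grip and stand it gently upright in the white drip dish, well centred, then let go. The prong of the hook is bent to one side and easily strained, so let the can's eye ride up the bent prong until it is past the tip before drawing the can away, and never load the hook with more than 20 N. Leave everything else on the bench where it is.

Things in the scene. Friction and masses are not known exactly. Their poses are not given: they have to be found in the camera images.
- can: Small green-labelled paint can with rigid steel bail, 0.2 to 0.4 kg. Origin: centre of its underside, z up. Body 64 mm across, 50 mm high, closed top. Bail: flat uprights 12 x 3 mm at y = +-33.5 mm carry a level cross plate, 36 mm in x, 70 mm in y, 128 to 132 mm above the origin. At the start it hangs by its eye on the hook, underside about 22 mm above the bench.
- eye (a point): Centre of the eye, a 12 mm wide through hole in the middle of the can's cross plate, straight above the can's origin, at the plate's underside (128 mm up); axes as the can's. At the start the hook's prong stands in it.
- grip (a point): Where to pinch the can: in its red grip, an upright block at x = -38 mm, y = 0 in the can's frame, on a 30 mm wide strip. 10 mm thick in the can's y (pinch across this from above), 24 mm in x, from 132 to 178 mm above the can's underside. This point is 157 mm above the underside, 21 mm below its top. A hard, quick pinch jolts the hook by up to 15 N. Axes as the can's.
- stand: Blue steel hook stand, screwed down. Origin: on the bench straight below the prong's foot; z up; the hook is open towards its -x. Post 16 x 30 mm, 150 mm high, at x = +100 mm on a base plate 110 x 120 x 12 mm centred there. From it a level arm 10 mm wide, 140 to 150 mm above the bench, runs to a collar 32 mm across at x = 0; it passes between the bail's uprights.
- prong_foot (a point): Foot of the hook's prong, centre of the collar's top, 150 mm above the bench; the can's cross plate rests here; axes as the stand's. The prong, bare round steel 8 mm thick, rises 40 mm from here but leans 20 degrees (tip 13 mm off to one side), to either side or back, never straight at the grip; NOT shown by these poses, new each time: feel or see it.
- hook_arm (a point): Middle of the hook's arm, 50 mm behind the prong's foot (+x of the stand), 145 mm above the bench. The can must rise 42 mm from where it hangs for its eye to clear the prong's tip; at 67 mm its closed top strikes the arm from below. Raised between these it can be drawn off along the stand's -x and is clear after 60 mm.
- dish: White ceramic round drip dish, fixed on the bench. Origin: centre of its underside, z up. Outer diameter 100 mm, 14 mm high; floor 5 mm above the bench; inside at least 76 mm wide at the floor.
- glue_jar: Bystander, loose: white-capped jar, 60 mm across, 75 mm high. Origin: centre of its underside.
- figure: Bystander, loose: carved pale wooden figure, 74 mm across, 170 mm high. Origin: centre of its underside.
- brush: Bystander, loose: brush lying flat, 170 mm long. Origin: about its middle, on the bench.
- chisel: Bystander, loose: wood-handled tool lying flat, 170 mm long. Origin: about its middle, on the bench.
- marker_pink: Bystander, loose: red felt pen lying flat, 130 mm long. Origin: about its middle, on the bench.
- marker_yellow: Bystander, loose: yellow felt pen lying flat, 130 mm long. Origin: about its middle, on the bench.
- lid_red: Bystander, loose: flat red lid, 60 mm across, 12 mm high. Origin: centre of its underside.
Mind the look-alikes: they are no part of the job. What is shaped like the can but purple is not meant.

How it is judged:
On the way, in this order (a step that is already met when the one before it is completed fails the run):
1. the can's eye has been lifted past the prong's tip, still over the hook (z of eye in the frame of stand above 0.188 m and horizontal distance between eye and stand below 0.045 m), for 0.05 s.
2. the can has been drawn off the hook and hangs clear of it in the gripper (horizontal distance between eye and stand above 0.06 m and contact force between can and stand below 0.05 N and height (world z) of can above 0.02 m), for 0.1 s.
At the end, for the whole second after the job is handed in: The can stands upright (within 0.1 rad) on the floor of the drip dish, its centre within 12 mm of the dish's, at rest and released (horizontal distance between can and dish below 0.012 m and height (world z) of can between 0.002 and 0.009 m and angle between can's own z axis and vertical below 0.1 rad and linear speed of can below 0.02 m/s and contact force between can and the fingers below 0.05 N); the robot touches nothing.
It fails at once if the hook stand is loaded by the can with more than 20 N (contact force between can and stand above 20 N).
It fails at once if the hook stand is pushed by the robot with more than 20 N (contact force between any of the arm, the fingers and stand above 20 N).
It fails at once if the can is pressed into the dish with more than 60 N (contact force between can and dish above 60 N).
It fails at once if the can is let fall (faster than 0.3 m/s with no finger on it, a drop of about 5 mm) (linear speed of can above 0.3 m/s and contact force between can and the fingers below 0.01 N).
It fails at once if a bystander is shifted by more than 30 mm or knocked over (distance of any of glue_jar, figure, brush, chisel, marker_pink, marker_yellow, lid_red from where it was at the start of the episode above 0.03 m or angle between any of glue_jar, figure, brush, chisel, marker_pink, marker_yellow, lid_red's own z axis and vertical above 0.5 rad).
It also fails if it takes over 64 s, if anything falls off the work surface, if the arm or the gripper's body presses on something with over 40 N, if the wrist force passes 120 N, or if a joint passes its speed limit or range.

### The arm

A 7-joint arm with a two-finger parallel gripper is mounted at the origin on the work surface. World frame = base frame: x ahead of the robot, y to its left, z up, the work surface at z = 0. Lengths are in m, angles in rad, forces in N, time in s.
With the tool pointing down it reaches from about 0.425 to 0.875 m from the base axis. Payload 4.7 kg.
Tool frame: the origin (TCP) lies at the very end of the fingers, on their centre line; the grasp point (between the pads) lies 19 mm behind it; z points along the fingers, y is the line along which they close (so a half turn about z gives the same grasp; the last joint's range is limited). The gripper opens to 87 mm and grips with 3 to 60 N. Pads are 19 mm wide; open, the fingers measure 117 mm over their backs; the gripper's body (75 mm by 190 mm) begins 51 mm behind the grasp point.
Start: joints at [1.171, 0.321, -0.07, 1.45, 0.023, 1.371, -0.057], TCP at [0.261, -0.595, 0.223] pointing down, gripper open.
Joint ranges: [-2.86, 2.86], [-0.3, 2.09], [-1.38, 1.24], [0.06, 2.45], [-1.56, 4.7], [0.09, 2.05], [-2.69, 2.69]. Speed limits (rad/s): [2.57, 2.57, 3.14, 3.14, 3.14, 3.14, 3.14].

### API

Orientations are given as a rotation vector (axis times angle).
In Python, from bench import ctrl, imaging, ticket gives the robot as it stands.
- The arm moves only by the tool jog_arm, never from a script. Its argument "rows" is text: rows parted by semicolons, each of 7 numbers parted by spaces: the shift along the tool's x, y, z in cm, then the turn, a rotation vector about the tool's x, y, z in rad, then the closure, from -1 (fully open) to 1 (shut), so that 0 is half open. A call has 1 to 5 rows; each row shifts and turns the commanded pose from where the row before left it, along the tool's axes as they then stand; what a row does not reach is not made up. A row lasts 1/8 s, in which the tool goes at most 62.5 mm and 10.7 degrees, less where a joint would pass 70% of its speed; a pose out of reach is approached as far as the arm can. A call with a gripper value outside its range is refused whole. The fingers move at their own pace and stop on an object; "force" is the grip in N (left out, the last holds). Time passes only in rows, so rows that do not move let the fingers close. It gives the time, the measured TCP pose, the force, the opening and the grip force at its end, in the units of the state.
- ctrl.get_state(): the state, without advancing time (a new reading comes with each control period).
- imaging.get_image(name): name is "side" or "top" or "wrist"; returns a dict with "img" (420x560x3 uint8, blue, green, red), "vertical_fov" (degrees; the focal length in pixels is half the picture's height over the tangent of half this angle, whatever the lens; pixels are square), "cx", "cy" (the principal point, pixels), "k1" (the pictures are not rectified: a ray, as slopes to the right and down, at radius r is drawn at 1 + k1 r^2 times it, then the intrinsics apply), "origin" and "orientation" of the camera in the world. Camera axes: x right, y down, z forward; pixel columns grow to the right and rows downward; lengths in m; the calibration is good to about 2 mm. A picture is of the moment at which its call begins. There is no depth.
- ticket.close_job(): hands the job in; it is judged then, once.
The state is a dict: "time": time; "joint_positions": joint angles; "qd": joint speeds; "joint_torque": joint torques, N m; "position": TCP position; "tool_rot": TCP orientation; "ft_force": force on the tool from outside, world axes, zero at the start; "torque": the same for the moment, N m; "grip_width": opening from 0.0 (shut) to 1.0 (fully open); "grip_force": force on a finger pad.
Only numpy, scipy, OpenCV 4.12 (cv2) and the standard library are available. Lean on these libraries where they do the work, as an engineer would, in place of code of your own. Each camera call takes 0.05 s, during which the arm holds its last target. There are 200 camera calls.

## Working session

There is one attempt and no reset: what is moved stays moved. The work goes in short steps, Python scripts to look and compute and a tool call to move; the robot and the scene stay as the last step left them, time stands still between calls to the robot, and variables do not carry over. Pictures are saved under pics/ and viewed, at most 10 in all, crops included, and the job is handed in when it is done.

Besides the shell and the picture viewer there is one more tool, called after "Emit:" by a JSON object that holds its "api" and its "payload", one argument or row to a line. jog_arm: Moves the arm, as the interface text tells. Its arguments: {"type":"object","properties":{"rows":{"type":"string"},"force":{"type":"number"}},"required":["rows"]}

```bash
mkdir -p pics
cat > h.py <<'E'
import numpy as np, cv2
from bench import ctrl, imaging, ticket
from scipy.spatial.transform import Rotation as R
def get(n,f=None):
    d=imaging.get_image(n)
    if f: cv2.imwrite(f,d['img'])
    return d
def Rm(o):
    o=np.array(o,float)
    if o.shape==(3,3): return o
    return R.from_rotvec(o).as_matrix() if o.size==3 else R.from_quat(o).as_matrix()
def ray(d,u,v):
    h=d['img'].shape[0]; f=h/2/np.tan(np.radians(d['vertical_fov'])/2)
    K=np.array([[f,0,d['cx']],[0,f,d['cy']],[0,0,1]])
    p=cv2.undistortPoints(np.array([[[u,v]]],float),K,np.array([d['k1'],0,0,0,0.]))[0,0]
    # forward model: drawn = (1+k1 r^2)*slope == OpenCV model
    w=Rm(d['orientation'])@np.array([p[0],p[1],1]); return np.array(d['origin']),w/np.linalg.norm(w)
def plane(d,u,v,z):
    o,w=ray(d,u,v); return o+w*(z-o[2])/w[2]
def proj(d,P):
    h=d['img'].shape[0]; f=h/2/np.tan(np.radians(d['vertical_fov'])/2)
    q=Rm(d['orientation']).T@(np.array(P)-d['origin']); x,y=q[:2]/q[2]; s=1+d['k1']*(x*x+y*y)
    return np.round([f*x*s+d['cx'],f*y*s+d['cy']],1)
def tri(*rs):
    A=0;b=0
    for o,w in rs:
        M=np.eye(3)-np.outer(w,w);A=A+M;b=b+M@o
    x=np.linalg.solve(A,b); return x,[np.linalg.norm((np.eye(3)-np.outer(w,w))@(x-o)) for o,w in rs]
E
python3 - <<'E'
from h import *
a=get('top','pics/top0.png');b=get('side','pics/side0.png');c=get('wrist')
for d in(a,b,c): print(d['origin'],d['orientation'],d['vertical_fov'],d['k1'],d['cx'],d['cy'])
print(ctrl.get_state())
E
```

```text
[0.51220458 0.00184832 1.26413084] [-2.21598079  2.17266795 -0.06810895] 51.16795873708502 0.002813885760614666 283.34034008340404 207.130338325044
[0.32266787 0.73668556 1.15167902] [-0.44555181  2.82932653 -0.9721419 ] 56.29658648464633 -0.06194678377852273 272.6461774442552 207.33453248946958
[ 0.32859678 -0.56417633  0.38349101] [ 2.43128771 -1.58623852 -0.22472183] 68.57615819314135 -0.04716448821413887 282.5304143719055 206.51768446252882
{'time': 0.15, 'joint_positions': array([ 1.17109353,  0.32167354, -0.07006997,  1.45138436,  0.02261716,
        1.37080062, -0.05687879]), 'qd': array([ 0.00044878, -0.00242104, -0.00176275, -0.00392451, -0.00058924,
       -0.00160704,  0.00030583]), 'joint_torque': array([ 6.82922164e-04, -4.91796541e+01, -4.04434260e-01, -3.12876821e+01,
       -6.40663714e-02,  4.05338535e-02,  1.30050030e-04]), 'position': array([ 0.26113794, -0.59478428,  0.22170436]), 'tool_rot': array([-3.07318586e+00, -6.45133444e-01,  6.40549700e-04]), 'ft_force': array([-0.56380111, -1.35864761, -0.7826365 ]), 'torque': array([ 0.00359244, -0.01050393, -0.0553196 ]), 'grip_force': 0.0, 'grip_width': 0.9992998800978156}
```

View pics/top0.png

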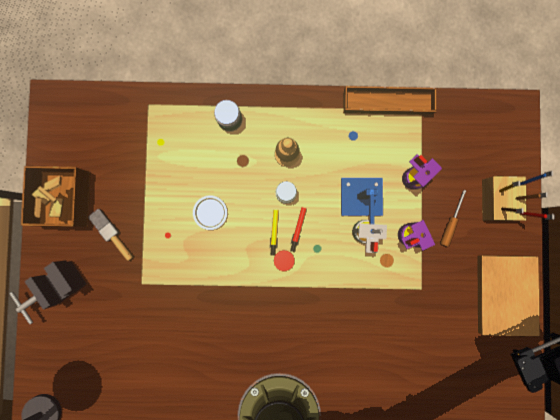

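View pics/side0.png

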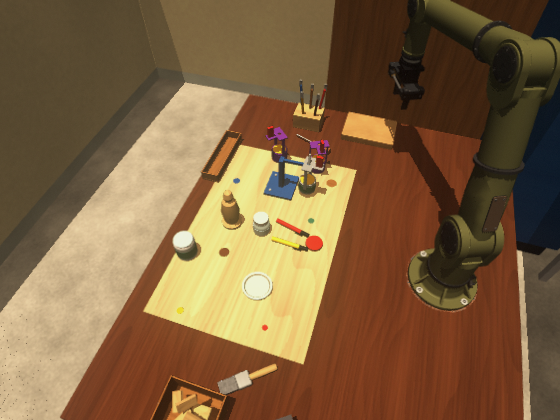

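Candidates for the can: (370,235) on the hook with a steel bail, purple (421,170) and purple (415,236). The first fits, since the other two are purple and not on the hook. For the dish, (210,212) is a flat white ring, while (227,113) and (287,191) are white-topped jars. I'll confirm with an enlarged crop.

Run:
```python
from h import *
a=cv2.imread('pics/top0.png');b=cv2.imread('pics/side0.png')
A=cv2.resize(a[165:275,330:450],None,fx=5,fy=5,interpolation=3)[:, :400*1]
A=cv2.resize(a[170:262,335:415],(400,460),interpolation=2)
B=cv2.resize(b[130:222,255:335],(400,460),interpolation=2)
cv2.imwrite('pics/crop1.png',np.hstack([A,B]))
```

```text
(no output)
```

View pics/crop1.png

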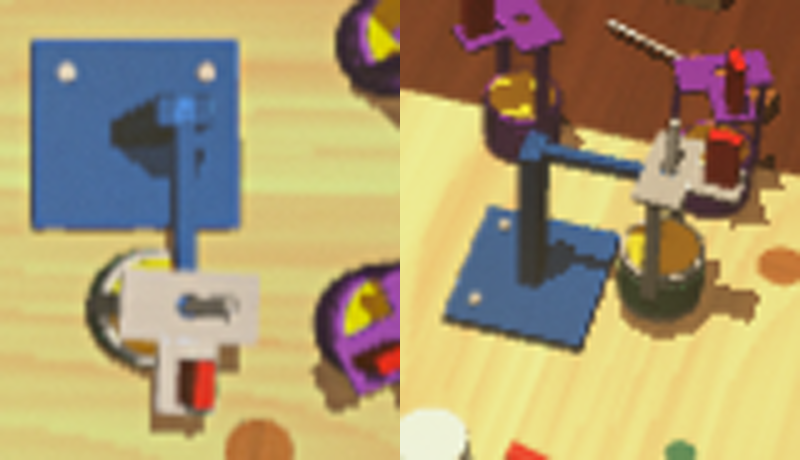

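The crop confirms the green can with its pale plate hanging on the blue hook. Its red grip is at about top (376,247) and side (320,157). The prong tip, at top (381,231), leans to image right, which is world -y.

Run:
```python
from h import *
a=imaging.get_image('top');b=imaging.get_image('side')
def cr(p,ox,oy): return (ox+p[0]/5-.4,oy+p[1]/5-.4)
T=lambda x,y:cr((x,y),335,170); S=lambda x,y:cr((x-400,y),255,130)
def t(n,p,q): x,r=tri(ray(a,*p),ray(b,*q)); print(n,x.round(4),np.round(r,4))
def mask(d,box,fn):
    x0,y0,x1,y1=box; h=cv2.cvtColor(d['img'],cv2.COLOR_BGR2HSV)[y0:y1,x0:x1].astype(int)
    m=fn(h[...,0],h[...,1],h[...,2]).astype(np.uint8)
    n,l,s,c=cv2.connectedComponentsWithStats(m); i=1+np.argmax(s[1:,4]); return c[i]+[x0,y0],s[i]+[x0,y0,0,0,0]
br=lambda H,S,V:((H<8)|(H>172))&(S>150)&(V>170)
ra=mask(a,(365,238,385,258),br); rb=mask(b,(312,150,330,166),br); print(ra,rb)
t('griptop',ra[0],rb[0])
t('tip',T(232,305),S(675,122))
t('foot',T(186,303),S(672,168))
# plate corners
t('plateNW',T(120,273),S(640,200))
t('postTop',T(187,108),S(535,146))
for n,p in dict(baseNW=(31,40),NE=(238,40),SE=(240,230),SW=(31,230)).items(): print(n,plane(a,*T(*p),.012).round(4))
for n,p in dict(pNW=(120,275),pNE=(258,275),pSE=(258,345),).items(): print(n,plane(a,*T(*p),.154).round(4))
print('arm',plane(a,*T(182,125),.15),plane(a,*T(184,268),.15))
wh=lambda H,S,V:(S<60)&(V>150)
for d,box,nm in((a,(190,190,230,232),'t'),(b,(238,268,276,304),'s')):
    c,s=mask(d,box,wh); print('dish',nm,c,s,plane(d,*c,.012).round(4))
t('dish',mask(a,(190,190,230,232),wh)[0],mask(b,(238,268,276,304),wh)[0])
print(R.from_rotvec(ctrl.get_state()['tool_rot']).as_matrix().round(3))
```

```text
(array([375.54285714, 246.8       ]), array([374, 242,   4,  10,  35])) (array([319.5       , 156.83333333]), array([317, 156,   6,   3,  12]))
griptop [ 0.4833 -0.2276  0.1968] [0.0016 0.0016]
tip [ 0.5224 -0.2437  0.1839] [0.0011 0.0011]
foot [ 0.521  -0.2278  0.154 ] [0.0012 0.0012]
plateNW [ 0.5354 -0.195   0.1496] [0.0014 0.0014]
postTop [ 0.6219 -0.2292  0.1444] [0.0003 0.0003]
baseNW [ 0.6726 -0.1665  0.012 ]
NE [ 0.675  -0.2855  0.012 ]
SE [ 0.5657 -0.2874  0.012 ]
SW [ 0.5634 -0.1678  0.012 ]
pNW [ 0.5357 -0.1939  0.154 ]
pNE [ 0.537  -0.2638  0.154 ]
pSE [ 0.5017 -0.264   0.154 ]
arm [ 0.61285478 -0.22552395  0.15      ] [ 0.53995165 -0.22713165  0.15      ]
dish t [209.94124169 212.38470067] [193 195  34  35 902] [0.5652 0.2061 0.012 ]
dish s [256.7649063  286.02214651] [242 272  30  28 587] [0.5659 0.2129 0.012 ]
dish [0.5668 0.2081 0.002 ] [0.0013 0.0013]
[[ 0.916  0.402 -0.   ]
 [ 0.402 -0.916  0.001]
 [-0.    -0.001 -1.   ]]
```

Emit:
{"api": "jog_arm", "payload": {
  "rows": "3 -2 -1.5 0 0 0 0.2; 4 -2.8 -1.5 0 0 0 0.2; 4 -2.8 -1 0 0 0 0.2; 4 -2.8 0 0 0 0 0.2; 4 -2.8 0 0 0 0 0.2",
  "force": 5
}}

```text
time: 0.88
position: [0.3829, -0.3965, 0.2628]
tool_rot: [3.074, 0.645, 0.0]
ft_force: [0.2, -1.0, 0.5]
grip_width: 0.52
grip_force: 0.0
```

Emit:
{"api": "jog_arm", "payload": {
  "rows": "4 -2.8 0 0 0 0 0.2; 4 -2.8 0 0 0 0 0.2; 4 -2.8 0 0 0 0 0.2; 2 -1.5 0 0 0 0.15 0.2; 0 0 0 0 0 0.15 0.2"
}}

```text
time: 1.5
position: [0.472, -0.2479, 0.2627]
tool_rot: [-3.136, -0.179, -0.001]
ft_force: [-0.4, -0.8, 0.8]
grip_width: 0.403
grip_force: 0.0
```

Emit:
{"api": "jog_arm", "payload": {
  "rows": "0 0 0 0 0 0.096 0.2; 0 0 0 0 0 0 0.2"
}}

```text
time: 1.75
position: [0.4705, -0.2509, 0.2625]
tool_rot: [3.141, 0.03, -0.0]
ft_force: [0.2, -0.6, 0.8]
grip_width: 0.399
grip_force: 0.0
```

Run:
```python
from h import *
d=get('wrist','pics/w1.png'); np.save('w1.npy',{k:v for k,v in d.items()},allow_pickle=True)
for P in [(.4833,-.2276,.2),(.52,-.228,.15),(.52,-.241,.19)]: print(proj(d,P))
```

```text
[253.3 202.2]
[258.8 147.2]
[272.  152.1]
```

View pics/w1.png

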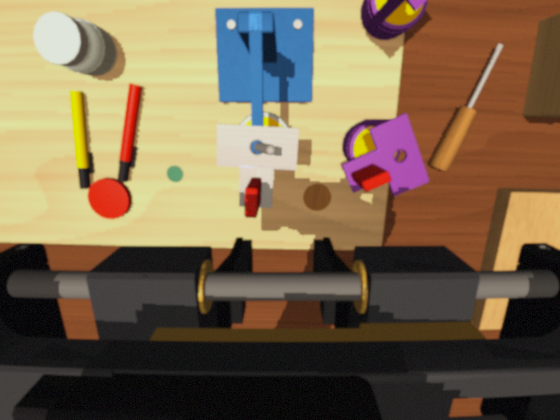

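The wrist view shows the prong from its foot at (257,147) to its tip at (273,150), leaning to image right. The red grip is at about (253,197). I'll refine the grip position from its edges.

Run:
```python
from h import *
d=np.load('w1.npy',allow_pickle=True).item()
im=d['img'][165:230,225:325]
h=cv2.cvtColor(im,cv2.COLOR_BGR2HSV).astype(int)
for y in range(8,54,4): print(y+165,[(x+225,h[y,x,0],h[y,x,2]) for x in range(16,42,2) if h[y,x,1]>150 and (h[y,x,0]<9 or h[y,x,0]>171)])
for z in(.154,.2):
  for x in(.470,.494):
    for y in(-.2335,-.2235): print((x,y,z),proj(d,(x,y,z)))
```

```text
173 []
177 []
181 [(251, np.int64(3), np.int64(100)), (253, np.int64(3), np.int64(89)), (255, np.int64(0), np.int64(89)), (257, np.int64(2), np.int64(85)), (259, np.int64(3), np.int64(79))]
185 [(249, np.int64(2), np.int64(98)), (251, np.int64(0), np.int64(90)), (253, np.int64(1), np.int64(91)), (255, np.int64(3), np.int64(88)), (257, np.int64(0), np.int64(79)), (259, np.int64(1), np.int64(67))]
189 [(247, np.int64(3), np.int64(214)), (249, np.int64(3), np.int64(212)), (251, np.int64(4), np.int64(211)), (253, np.int64(3), np.int64(207)), (255, np.int64(3), np.int64(197)), (257, np.int64(1), np.int64(134)), (259, np.int64(1), np.int64(70))]
193 [(247, np.int64(3), np.int64(212)), (249, np.int64(3), np.int64(212)), (251, np.int64(3), np.int64(212)), (253, np.int64(3), np.int64(212)), (255, np.int64(2), np.int64(206)), (257, np.int64(1), np.int64(145)), (259, np.int64(2), np.int64(73))]
197 [(245, np.int64(2), np.int64(180)), (247, np.int64(1), np.int64(148)), (249, np.int64(2), np.int64(143)), (251, np.int64(3), np.int64(144)), (253, np.int64(2), np.int64(146)), (255, np.int64(2), np.i
[... 605 characters left out ...]
(91))]
209 [(247, np.int64(2), np.int64(140)), (249, np.int64(1), np.int64(141)), (251, np.int64(0), np.int64(144)), (253, np.int64(2), np.int64(141)), (255, np.int64(2), np.int64(128))]
213 [(245, np.int64(8), np.int64(195)), (247, np.int64(2), np.int64(170)), (249, np.int64(2), np.int64(142)), (251, np.int64(2), np.int64(140)), (253, np.int64(2), np.int64(140)), (255, np.int64(3), np.int64(128))]
217 []
(0.47, -0.2335, 0.154) [264.5 203.3]
(0.47, -0.2235, 0.154) [253.6 203.1]
(0.494, -0.2335, 0.154) [264.6 177.2]
(0.494, -0.2235, 0.154) [253.4 177. ]
(0.47, -0.2335, 0.2) [261.1 219.1]
(0.47, -0.2235, 0.2) [248.1 218.8]
(0.494, -0.2335, 0.2) [261.1 188.5]
(0.494, -0.2235, 0.2) [247.7 188.2]
```

Emit:
{"api": "jog_arm", "payload": {
  "rows": "0.7 -1.2 0 0 0 0 0.2; 0.65 -1.2 1 0 0 0 0.2; 0 0 2 0 0 0 0.2; 0 0 1 0 0 0 0.2; 0 0 0 0 0 0 0.2"
}}

```text
time: 2.42
position: [0.4833, -0.2261, 0.2215]
tool_rot: [-3.141, -0.029, 0.003]
ft_force: [-0.7, -0.0, 0.0]
grip_width: 0.402
grip_force: 0.0
```

Run:
```python
from h import *
d=get('wrist','pics/w2.png'); s=ctrl.get_state(); print(s['position'],s['tool_rot'])
h=cv2.cvtColor(d['img'],cv2.COLOR_BGR2HSV).astype(int)
m=(((h[...,0]<9)|(h[...,0]>171))&(h[...,1]>150)&(h[...,2]>105)).astype(np.uint8); u,v=proj(d,(.4835,-.226,.2)).astype(int); print(u,v)
w=m[v-45:v+60,u-50:u+50]; n,l,st,c=cv2.connectedComponentsWithStats(w)
for i in range(1,n):
  if st[i,4]>80: print(st[i]+[u-50,v-45,0,0,0],c[i]+[u-50,v-45],plane(d,*(c[i]+[u-50,v-45]),.2))
```

```text
[ 0.48367361 -0.22647059  0.2223638 ] [-3.14121119e+00 -2.84917532e-02  6.71102995e-04]
283 238
[277 223  14  32 414] [283.03140097 237.87439614] [ 0.48390156 -0.22551141  0.2       ]
```

View pics/w2.png

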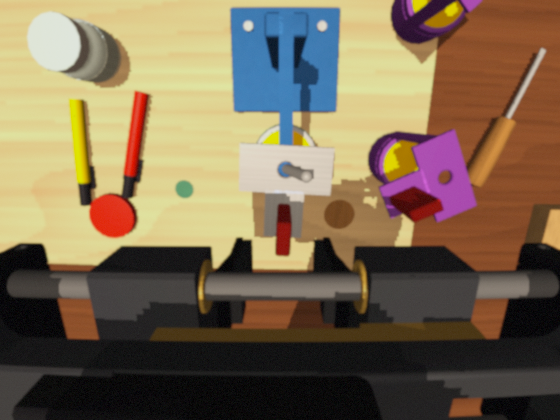

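The grip is centred between the fingers: it sits at u=283 and the fingers' midline is at about 282. The prong leans towards (307,175), which is -y.

Emit:
{"api": "jog_arm", "payload": {
  "rows": "0 -0.05 2 0 0 0 0.3; 0 0 2 0 0 0 0.4; 0 0 1.5 0 0 0 0.5; 0 0 0.5 0 0 0 0.6; 0 0 0 0 0 0 0.65",
  "force": 3
}}

```text
time: 3.1
position: [0.4838, -0.2263, 0.1628]
tool_rot: [3.141, 0.028, 0.0]
ft_force: [-0.8, -0.2, 0.1]
grip_width: 0.194
grip_force: 0.0
```

Emit:
{"api": "jog_arm", "payload": {
  "rows": "0 0 0 0 0 0 0.68; 0 0 0 0 0 0 0.7; 0 0 0 0 0 0 0.72; 0 0 0 0 0 0 0.73; 0 0 0 0 0 0 0.74"
}}

```text
time: 3.72
position: [0.4837, -0.2262, 0.1626]
tool_rot: [3.141, 0.028, 0.0]
ft_force: [0.8, -1.0, 0.1]
grip_width: 0.133
grip_force: 0.0
```

Emit:
{"api": "jog_arm", "payload": {
  "rows": "0 0 0 0 0 0 0.75; 0 0 0 0 0 0 0.76; 0 0 0 0 0 0 0.77; 0 0 0 0 0 0 0.78; 0 0 0 0 0 0 0.79"
}}

```text
time: 4.35
position: [0.4836, -0.2265, 0.1625]
tool_rot: [3.141, 0.028, 0.0]
ft_force: [-0.6, -1.7, -0.3]
grip_width: 0.122
grip_force: 3.0
```

Emit:
{"api": "jog_arm", "payload": {
  "rows": "0 0 0 0 0 0 0.8; 0 0 0 0 0 0 0.82",
  "force": 8
}}

```text
time: 4.6
position: [0.4837, -0.2267, 0.1626]
tool_rot: [3.141, 0.027, 0.0]
ft_force: [0.1, -2.0, -0.6]
grip_width: 0.119
grip_force: 7.8
```

Emit:
{"api": "jog_arm", "payload": {
  "rows": "0 0 0 0 0 0 0.86; 0 0 0 0 0 0 0.9",
  "force": 16
}}

```text
time: 4.85
position: [0.4836, -0.2269, 0.1626]
tool_rot: [3.141, 0.027, 0.0]
ft_force: [0.0, -4.1, -0.4]
grip_width: 0.12
grip_force: 15.7
```

Emit:
{"api": "jog_arm", "payload": {
  "rows": "0 0 0 0 0 0 0.95; 0 0 0 0 0 0 1",
  "force": 26
}}

```text
time: 5.1
position: [0.4836, -0.227, 0.1627]
tool_rot: [3.14, 0.027, 0.0]
ft_force: [0.5, -5.0, -0.7]
grip_width: 0.116
grip_force: 25.6
```

Emit:
{"api": "jog_arm", "payload": {
  "rows": "0 0 0 0 0 0 1; 0 0 0 0 0 0 1",
  "force": 40
}}

```text
time: 5.35
position: [0.4836, -0.2272, 0.1626]
tool_rot: [3.14, 0.027, 0.0]
ft_force: [0.2, -5.3, -1.2]
grip_width: 0.114
grip_force: 39.6
```

Emit:
{"api": "jog_arm", "payload": {
  "rows": "0 0.1 0 0 0 0 1; 0 0 -0.1 0 0 0 1; 0 0 -0.1 0 0 0 1"
}}

```text
time: 5.72
position: [0.4834, -0.2273, 0.1633]
tool_rot: [-3.141, -0.028, 0.001]
ft_force: [4.2, -5.6, -8.8]
grip_width: 0.113
grip_force: 39.6
```

Emit:
{"api": "jog_arm", "payload": {
  "rows": "0 0 0 0 0 0 1; 0 0 0 0 0 0 1"
}}

```text
time: 5.98
position: [0.4834, -0.2273, 0.1632]
tool_rot: [-3.141, -0.028, 0.001]
ft_force: [3.1, -5.8, -7.9]
grip_width: 0.113
grip_force: 39.6
```

Run:
```python
from h import *
s=ctrl.get_state(); print(s['position'],s['ft_force'],s['torque'])
d=get('wrist');a=cv2.resize(d['img'][100:250,190:390],None,fx=3,fy=3,interpolation=2);cv2.imwrite('pics/w3.png',a)
```

```text
[ 0.48337135 -0.22728857  0.16321599] [ 3.12997964 -5.81279393 -7.94837916] [-1.30213345 -0.42669324 -0.23258061]
```

View pics/w3.png

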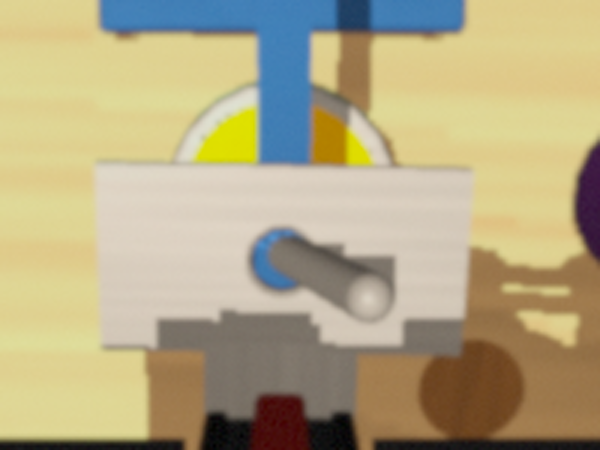

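Run:
```python
from h import *
d=imaging.get_image('wrist'); p=lambda x,y:(190+x/3,100+y/3)
print('tip',plane(d,*p(369,298),.19).round(4))
for n,q in dict(holeL=(250,260),holeB=(278,292),proEdgeTop=(283,235),pl_tl=(97,162),pl_tr=(470,168),pl_br=(463,355),pl_bl=(103,348)).items(): print(n,plane(d,*p(*q),.155).round(4))
print('arm',plane(d,*p(258,100),.15),plane(d,*p(310,100),.15),plane(d,*p(258,160),.15),plane(d,*p(310,160),.15))
```

```text
tip [ 0.5223 -0.2396  0.19  ]
holeL [ 0.5202 -0.2206  0.155 ]
holeB [ 0.5141 -0.2259  0.155 ]
proEdgeTop [ 0.5251 -0.2267  0.155 ]
pl_tl [ 0.538  -0.1923  0.155 ]
pl_tr [ 0.5382 -0.2607  0.155 ]
pl_br [ 0.5022 -0.262   0.155 ]
pl_bl [ 0.5023 -0.1923  0.155 ]
arm [ 0.5493686  -0.22158113  0.15      ] [ 0.54954595 -0.23119956  0.15      ] [ 0.53833127 -0.22172232  0.15      ] [ 0.53851223 -0.23149931  0.15      ]
```

Emit:
{"api": "jog_arm", "payload": {
  "rows": "0.05 0.05 0 0 0 0 1; 0 0.05 0 0 0 0 1; 0 0 0 0 0 0 1"
}}

```text
time: 6.45
position: [0.4835, -0.2277, 0.1636]
tool_rot: [-3.14, -0.028, 0.003]
ft_force: [1.7, -4.0, -7.2]
grip_width: 0.112
grip_force: 39.6
```

Emit:
{"api": "jog_arm", "payload": {
  "rows": "0 0.05 -0.1 0 0 0 1; 0 0.05 -0.1 0 0 0 1; 0 0 0 0 0 0 1"
}}

```text
time: 6.82
position: [0.4842, -0.229, 0.1669]
tool_rot: [-3.141, -0.028, 0.0]
ft_force: [-1.2, -1.8, -4.6]
grip_width: 0.113
grip_force: 39.7
```

Emit:
{"api": "jog_arm", "payload": {
  "rows": "0 0.08 -0.15 0 0 0 1; 0 0.08 -0.15 0 0 0 1; 0 0.07 -0.2 0 0 0 1; 0 0.05 -0.1 0 0 0 1"
}}

```text
time: 7.32
position: [0.4848, -0.2316, 0.1731]
tool_rot: [-3.141, -0.029, -0.002]
ft_force: [-0.7, 0.3, -3.0]
grip_width: 0.113
grip_force: 39.7
```

Emit:
{"api": "jog_arm", "payload": {
  "rows": "-0.02 0.07 -0.2 0 0 0 1; -0.02 0.07 -0.2 0 0 0 1; 0 0.07 -0.2 0 0 0 1; 0 0.07 -0.2 0 0 0 1"
}}

```text
time: 7.82
position: [0.484, -0.2348, 0.1808]
tool_rot: [3.141, 0.028, 0.0]
ft_force: [-0.3, -0.1, -1.4]
grip_width: 0.112
grip_force: 39.7
```

Emit:
{"api": "jog_arm", "payload": {
  "rows": "0 0.07 -0.2 0 0 0 1; 0 0.07 -0.2 0 0 0 1; 0 0.07 -0.2 0 0 0 1"
}}

```text
time: 8.2
position: [0.484, -0.237, 0.1867]
tool_rot: [3.141, 0.028, -0.0]
ft_force: [-0.1, -0.1, -2.9]
grip_width: 0.114
grip_force: 39.7
```

Riding cleanly at about 24 mm of lift. I'll continue past the tip.

Emit:
{"api": "jog_arm", "payload": {
  "rows": "0 0.07 -0.2 0 0 0 1; 0 0.07 -0.2 0 0 0 1; 0 0.07 -0.2 0 0 0 1; 0 0.07 -0.2 0 0 0 1"
}}

```text
time: 8.7
position: [0.484, -0.2398, 0.1947]
tool_rot: [3.141, 0.028, 0.0]
ft_force: [1.2, -0.3, -2.2]
grip_width: 0.112
grip_force: 39.7
```

Emit:
{"api": "jog_arm", "payload": {
  "rows": "0 0.07 -0.2 0 0 0 1; 0 0.07 -0.2 0 0 0 1; 0 0.05 -0.2 0 0 0 1; 0 0.03 -0.2 0 0 0 1; 0 0 0 0 0 0 1"
}}

```text
time: 9.32
position: [0.4842, -0.242, 0.2028]
tool_rot: [3.141, 0.028, 0.001]
ft_force: [-0.6, 0.4, -1.6]
grip_width: 0.113
grip_force: 39.7
```

Emit:
{"api": "jog_arm", "payload": {
  "rows": "0 0 -0.3 0 0 0 1; 0 0 -0.3 0 0 0 1; 0 0 -0.3 0 0 0 1; 0 0 -0.2 0 0 0 1; 0 0 0 0 0 0 1"
}}

```text
time: 9.95
position: [0.4842, -0.242, 0.2138]
tool_rot: [3.141, 0.028, 0.001]
ft_force: [-0.9, 0.8, -2.2]
grip_width: 0.111
grip_force: 39.7
```

Run:
```python
from h import *
d=get('wrist');b=get('side')
A=cv2.resize(d['img'][90:250,180:390],(400,305),interpolation=2);B=cv2.resize(b['img'][110:210,250:381],(400,305),interpolation=2)
cv2.imwrite('pics/c4.png',np.hstack([A,B]))
```

```text
(no output)
```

View pics/c4.png

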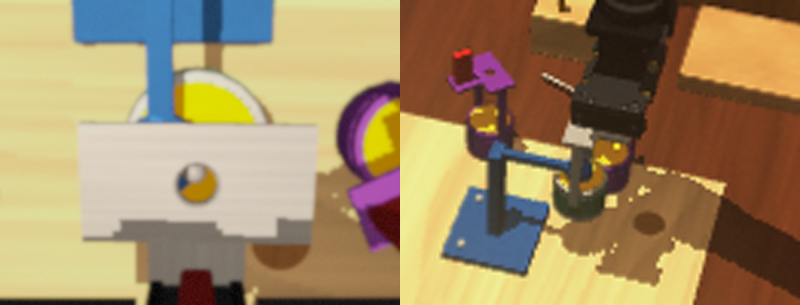

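The eye is above the prong's tip and the can hangs level, so I'll draw it off along -x.

Emit:
{"api": "jog_arm", "payload": {
  "rows": "-0.7 0 0 0 0 0 1; -1.2 0 0 0 0 0 1; -1.5 0 0 0 0 0 1; -1.5 0 0 0 0 0 1; -1.5 0 0 0 0 0 1"
}}

```text
time: 10.68
position: [0.4187, -0.2432, 0.2137]
tool_rot: [3.141, 0.027, 0.0]
ft_force: [-0.1, 0.3, -2.2]
grip_width: 0.112
grip_force: 39.7
```

Emit:
{"api": "jog_arm", "payload": {
  "rows": "-1.5 0 0 0 0 0 1; -1 0 0 0 0 0 1; -0.5 0 0 0 0 0 1; 0 0 0 0 0 0 1"
}}

```text
time: 11.18
position: [0.39, -0.2437, 0.2137]
tool_rot: [3.141, 0.028, 0.001]
ft_force: [0.3, 0.2, -2.4]
grip_width: 0.114
grip_force: 39.7
```

Emit:
{"api": "jog_arm", "payload": {
  "rows": "0.5 -1.5 -1 0 0 0 1; 1 -3 -1 0 0 0 1; 1.5 -4 -1 0 0 0 1; 1.5 -4 0 0 0 0 1; 1.5 -4 0 0 0 0 1"
}}

```text
time: 11.8
position: [0.4482, -0.0746, 0.2445]
tool_rot: [-3.141, -0.031, -0.002]
ft_force: [0.7, -0.4, -2.8]
grip_width: 0.112
grip_force: 39.8
```

Emit:
{"api": "jog_arm", "payload": {
  "rows": "1.5 -4 0 0 0 0 1; 1.5 -4 0 0 0 0 1; 1.2 -4 0 0 0 0 1; 1.2 -4 0 0 0 0 1; 1.2 -4 0 0 0 0 1"
}}

```text
time: 12.42
position: [0.5097, 0.1268, 0.2445]
tool_rot: [-3.141, -0.03, -0.001]
ft_force: [0.0, -0.8, -2.6]
grip_width: 0.113
grip_force: 39.8
```

Run:
```python
from h import *
s=ctrl.get_state(); print(s['position'],s['ft_force'])
d=get('wrist','pics/w5.png')
# dish ring fit from the start pictures' still visible dish
a=get('top');b=get('side')
for d,f,box in((a,'pics/top0.png',(185,187,236,238)),(b,'pics/side0.png',(235,265,280,308))):
    im=cv2.imread(f); x0,y0,x1,y1=box; h=cv2.cvtColor(im,cv2.COLOR_BGR2HSV)[y0:y1,x0:x1].astype(int)
    m=((h[...,1]<70)&(h[...,2]>130)).astype(np.uint8)
    c=max(cv2.findContours(m,0,1)[0],key=cv2.contourArea); e=cv2.fitEllipse(cv2.convexHull(c)); u,v=e[0][0]+x0,e[0][1]+y0
    print(e[1],(u,v),plane(d,u,v,.014).round(4)); (globals().setdefault('rs',[])).append(ray(d,u,v))
print(tri(*rs))
```

```text
[0.50968759 0.12675635 0.24445791] [ 0.04872866 -0.82443964 -2.64094018]
(34.53075408935547, 35.013919830322266) (209.43817710876465, 212.1724624633789) [0.5657 0.2072 0.014 ]
(27.898040771484375, 30.32428741455078) (256.696044921875, 285.191463470459) [0.5667 0.2112 0.014 ]
(array([0.56686887, 0.20838332, 0.00848699]), [np.float64(0.0010151034711308356), np.float64(0.0010151034711306955)])
```

View pics/w5.png

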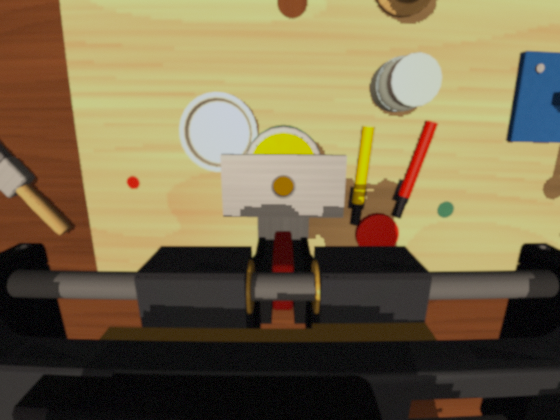

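The wrist view shows the dish ring at about (219,131) and the can's eye at (284,186), with the can hanging level. I'll measure both in this same view.

Run:
```python
from h import *
d=imaging.get_image('wrist'); im=d['img']; p=ctrl.get_state()['position']
h=cv2.cvtColor(im,cv2.COLOR_BGR2HSV).astype(int)
def ell(box,m):
    x0,y0,x1,y1=box; c=max(cv2.findContours(m[y0:y1,x0:x1].astype(np.uint8),0,1)[0],key=cv2.contourArea); e=cv2.fitEllipse(cv2.convexHull(c)); return e[0][0]+x0,e[0][1]+y0,e[1]
# inner/outer dish: exclude region near the can (box limit x<255,y<152)
m=((h[...,1]<75)&(h[...,2]>130))
b=ell((170,85,262,153),m); x0,y0=170,85
c=max(cv2.findContours(m[85:152,170:259].astype(np.uint8),0,1)[0],key=cv2.contourArea)[:,0]+[170,85]
hp=cv2.convexHull(c)[:,0]; hp=hp[(hp[:,1]<148)&(hp[:,0]<250)]
W=np.array([plane(d,*q,.014)[:2] for q in hp.astype(float)])
A=np.c_[2*W,np.ones(len(W))]; s=np.linalg.lstsq(A,(W**2).sum(1),rcond=None)[0]; print('dish',s[:2],np.sqrt(s[2]+s[0]**2+s[1]**2),len(W))
e=ell((265,170,303,203),(h[...,1]>100)); zt=p[2]-.1626+.154; print('eye',e,plane(d,e[0],e[1],zt)-p)
for q in((222,154),(345,154),(345,216),(222,216)): print((plane(d,*q,zt)-p).round(4))
```

```text
dish [0.5657352  0.21024346] 0.050220366429930156 17
eye (282.8673496246338, 185.58711338043213, (19.582820892333984, 20.44858169555664)) [ 0.03726508  0.00421174 -0.0086    ]
[ 0.0542  0.0383 -0.0086]
[ 0.0559 -0.0296 -0.0086]
[ 0.0202 -0.0324 -0.0086]
[ 0.0183  0.0392 -0.0086]
```

Emit:
{"api": "jog_arm", "payload": {
  "rows": "0.6 -2.5 0 0 0 0 1; 0.6 -2.5 0 0 0 0 1; 0.6 -2 0.5 0 0 0 1; 0.28 -1.03 1.5 0 0 0 1; 0 0 1.5 0 0 0 1"
}}

```text
time: 13.25
position: [0.5286, 0.204, 0.2073]
tool_rot: [3.141, 0.028, -0.001]
ft_force: [0.4, -0.6, -2.5]
grip_width: 0.109
grip_force: 39.9
```

Emit:
{"api": "jog_arm", "payload": {
  "rows": "0 0 1.5 0 0 0 1; 0 0 1.2 0 0 0 1; 0 0 0.8 0 0 0 1; 0 0 0 0 0 0 1"
}}

```text
time: 13.75
position: [0.5286, 0.2038, 0.1729]
tool_rot: [3.141, 0.027, -0.002]
ft_force: [-0.3, -0.3, -2.6]
grip_width: 0.111
grip_force: 39.9
```

Run:
```python
from h import *
s=ctrl.get_state(); print(s['position'],s['tool_rot'],s['ft_force'])
b=get('side');a=get('top')
print(proj(b,(.566,.2085,.014)),proj(a,(.566,.2085,.014)))
B=cv2.resize(b['img'][240:320,210:310],(500,400),interpolation=2);A=cv2.resize(a['img'][182:242,187:232],(300,400),interpolation=2)
cv2.imwrite('pics/c6.png',np.hstack([B,A]))
```

```text
[0.52860971 0.20381404 0.1729169 ] [ 3.14102895e+00  2.74667541e-02 -1.55302971e-03] [-0.31302025 -0.25343925 -2.55354742]
[257.2 284.5] [209. 212.]
```

View pics/c6.png

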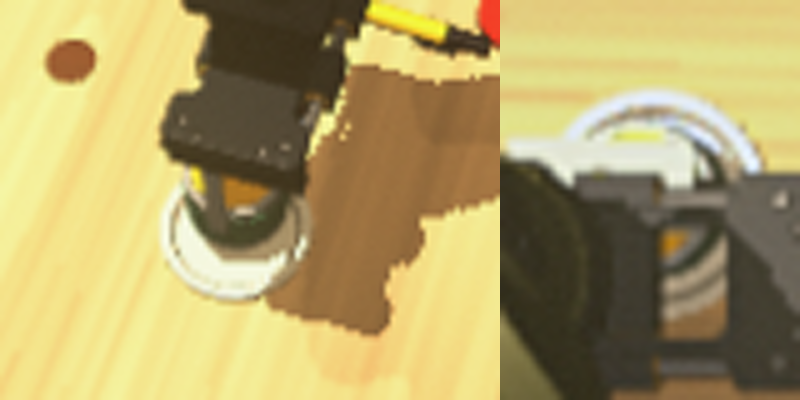

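The can hangs over the dish and sits a little off in y. I'll check the offset against its silhouette in the side view.

Run:
```python
from h import *
b=imaging.get_image('side');a=imaging.get_image('top')
t=np.linspace(0,6.283,200)
for n,c,z,r in(('can bottom',(.5656,.2045),.0323,.032),('can top',(.5656,.2045),.0823,.032),('rim',(.566,.2085),.014,.05)):
  for d,k,o in((b,5,(210,240)),(a,6.667,(187-75,182))):
    q=(np.array([proj(d,(c[0]+r*np.cos(x),c[1]+r*np.sin(x),z)) for x in t])-o)*k
    print(n,'u',q[:,0].min().round(),q[:,0].max().round(),'v',q[:,1].min().round(),q[:,1].max().round())
```

```text
can bottom u 187.0 288.0 v 159.0 251.0
can bottom u 573.0 725.0 v 123.0 275.0
can top u 182.0 286.0 v 121.0 213.0
can top u 549.0 708.0 v 115.0 273.0
rim u 158.0 314.0 v 153.0 295.0
rim u 529.0 763.0 v 84.0 317.0
```

Emit:
{"api": "jog_arm", "payload": {
  "rows": "0 -0.3 0 0 0 0 1; 0 -0.25 0.5 0 0 0 1; 0 0 0.8 0 0 0 1; 0 0 0.7 0 0 0 1; 0 0 0.2 0 0 0 1"
}}

```text
time: 14.58
position: [0.5283, 0.2094, 0.1505]
tool_rot: [3.141, 0.028, -0.002]
ft_force: [-0.6, 0.6, -2.3]
grip_width: 0.111
grip_force: 39.9
```

Emit:
{"api": "jog_arm", "payload": {
  "rows": "0 0 0.1 0 0 0 1; 0 0 0.1 0 0 0 1; 0 0 0.1 0 0 0 1; 0 0 0 0 0 0 1"
}}

```text
time: 15.08
position: [0.5288, 0.2097, 0.1486]
tool_rot: [3.141, 0.028, 0.0]
ft_force: [0.5, 0.1, -1.9]
grip_width: 0.109
grip_force: 39.9
```

Emit:
{"api": "jog_arm", "payload": {
  "rows": "0 0 0.1 0 0 0 1; 0 0 0.1 0 0 0 1; 0 0 0 0 0 0 1"
}}

```text
time: 15.45
position: [0.5287, 0.2097, 0.1464]
tool_rot: [3.141, 0.028, -0.0]
ft_force: [-0.1, -0.8, -2.8]
grip_width: 0.111
grip_force: 39.9
```

Emit:
{"api": "jog_arm", "payload": {
  "rows": "0 0 0.1 0 0 0 1; 0 0 0 0 0 0 1"
}}

```text
time: 15.7
position: [0.5288, 0.2098, 0.1457]
tool_rot: [3.141, 0.028, 0.0]
ft_force: [-0.8, 1.1, 0.1]
grip_width: 0.113
grip_force: 39.9
```

Emit:
{"api": "jog_arm", "payload": {
  "rows": "0 0 0.05 0 0 0 1; 0 0 0 0 0 0 1"
}}

```text
time: 15.95
position: [0.5288, 0.2099, 0.1456]
tool_rot: [3.141, 0.028, 0.0]
ft_force: [-3.0, -1.3, 3.5]
grip_width: 0.111
grip_force: 39.9
```

Emit:
{"api": "jog_arm", "payload": {
  "rows": "0 0 0 0 0 0 1; 0 0 0 0 0 0 1; 0 0 0 0 0 0 1",
  "force": 10
}}

```text
time: 16.32
position: [0.529, 0.2098, 0.1456]
tool_rot: [3.141, 0.028, 0.001]
ft_force: [-2.2, -1.0, 5.1]
grip_width: 0.115
grip_force: 10.0
```

Emit:
{"api": "jog_arm", "payload": {
  "rows": "0 0 0 0 0 0 0.78; 0 0 0 0 0 0 0.75; 0 0 0 0 0 0 0.7; 0 0 0 0 0 0 0.6; 0 0 0 0 0 0 0.4",
  "force": 3
}}

```text
time: 16.95
position: [0.5288, 0.2097, 0.1449]
tool_rot: [-3.141, -0.028, 0.0]
ft_force: [-0.1, -0.8, 0.1]
grip_width: 0.241
grip_force: 0.0
```

Released. I'll rise straight up, back off and check.

Emit:
{"api": "jog_arm", "payload": {
  "rows": "0 0 -0.5 0 0 0 0.3; 0 0 -1.5 0 0 0 0.3; 0 0 -3 0 0 0 0.3; 0 0 -4 0 0 0 0.3; 0 0 -4 0 0 0 0.3"
}}

```text
time: 17.58
position: [0.5288, 0.21, 0.2775]
tool_rot: [-3.141, -0.028, -0.002]
ft_force: [0.7, -0.2, -0.3]
grip_width: 0.348
grip_force: 0.0
```

Emit:
{"api": "jog_arm", "payload": {
  "rows": "0 2 -2 0 0 0 0.3; 0 4 0 0 0 0 0.3; 0 4 0 0 0 0 0.3; 0 4 0 0 0 0 0.3; 0 3 0 0 0 0 0.3"
}}

```text
time: 18.2
position: [0.532, 0.0379, 0.2964]
tool_rot: [3.141, 0.026, 0.003]
ft_force: [0.0, 0.2, -0.2]
grip_width: 0.35
grip_force: 0.0
```

Emit:
{"api": "jog_arm", "payload": {
  "rows": "0 2 0 0 0 0 0.3; 0 0 0 0 0 0 0.3; 0 0 0 0 0 0 0.3"
}}

```text
time: 18.58
position: [0.5322, 0.0213, 0.2957]
tool_rot: [-3.141, -0.03, -0.001]
ft_force: [0.3, -1.1, 0.5]
grip_width: 0.352
grip_force: 0.0
```

Run:
```python
from h import *
s=ctrl.get_state(); print(s['position'],s['ft_force'],s['time'])
b=get('side');a=get('top')
B=cv2.resize(b['img'][240:320,210:310],(500,400),interpolation=2);A=cv2.resize(a['img'][182:242,187:232],(300,400),interpolation=2)
cv2.imwrite('pics/c7.png',np.hstack([B,A]))
```

```text
[0.53223548 0.02129634 0.29572533] [ 0.29942692 -1.10297287  0.49202109] 18.575
```

View pics/c7.png

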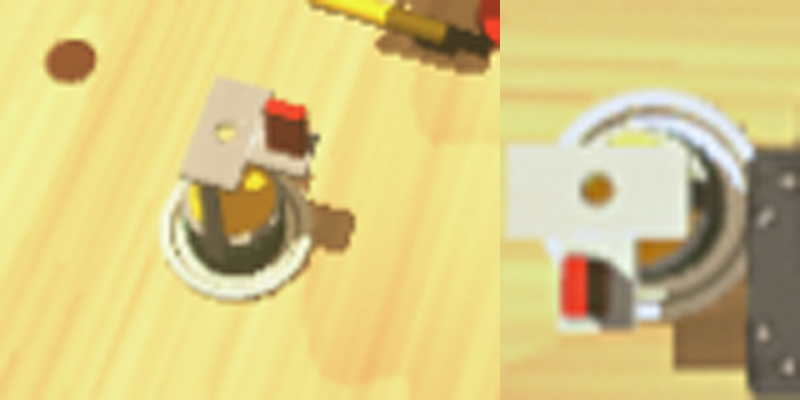

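The can stands upright inside the dish rim and is released. I'll do a quick numeric check of the centring and hand in.

Run:
```python
from h import *
a=imaging.get_image('top');b=imaging.get_image('side')
e=tri(ray(a,187+97/6.667-.4,182+190/6.667-.4),ray(b,210+226/5-.4,240+132/5-.4)); print(e)
d=e[0][:2]-[.5665,.2085]; print(d)
if np.hypot(*d)<.008: print(ticket.close_job())
```

```text
(array([0.56632545, 0.20920461, 0.13416857]), [np.float64(0.0009176514958194273), np.float64(0.000917651495819369)])
[-0.00017455  0.00070461]
the job is handed in; nothing more can be done
None
```

The can is off the hook and standing upright in the drip dish, about 1 mm off centre by my camera measurement, released and handed in at about 18.6 s; the judge's verdict was not shown.

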